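# Close and latch the first-response case

## Task

The first-response case on the steel counter has been restocked and stands unlatched with its lid part open. Close the lid, hook the wire bail of the draw latch over the keeper on the lid's front, then push the latch lever down past centre until it lies fully home against the case. Leave the other things on the counter where they are.

Things in the scene. Friction and masses are not known exactly. Their poses are not given: they have to be found in the camera images.
- case: Lower shell of the case, fixed on the counter: plain aluminium box 200 deep (its x) x 280 wide (its y), rim 130 high; lid shut, 165 high (mm). Origin: centre of its underside. Its x axis points from the front (latch) face, the plane x = -100, to the rear (hinge) face; z up. The draw latch is at the middle (y = 0) of the front face. 'Out' means along the case's -x.
- lid (a joint): Lid angle (rad): 0 shut, grows as it opens. Hinge line along the case's y at case x = +100, z = 130 mm. Stiff friction hinge: the lid stays where it is left, 1 to 7 N near its front edge moves it; press it down to 0. Lid: shallow tray 200 x 280 x 35 mm, 0.5 kg; a folded black carrying handle stands 20 mm proud near the middle of its top.
- lid_edge (a point): Point on the lid: middle of its upper front edge; lid shut, it is at case x = -100, y = 0, z = 165 mm.
- keeper (a point): Seat of the keeper: where the centre of the bail's bar lies when hooked; lid shut, 16 mm out from the face, 153 mm high. The keeper is a steel hook on the lid's front, open upward, 26 mm wide. Its rounded lip (20.5 to 25 mm out) rises 4 mm above the seat point: the bar's centre must pass 7 mm or more above the seat. Its back (to 11 mm out) rises 9 mm above the seat.
- lever_pin (a point): Centre of the pin on which the lever turns, axis along the case's y: 16 mm out from the front face, 100 mm above the counter.
- lever (a joint): Lever angle (rad): 0 home (points straight down along the front face), 1.57 straight out, grows as it rises, to 2.6. Light friction holds it (1 N or less at its end). With the bail hooked and loose it stands at about 1.3; pushed down from there (up to about 5 N at its end) the bail tightens until dead centre at 0.44; past about 0.3 the bail pulls it home.
- lever_end (a point): Middle of the lever's outer face (which looks up when the lever stands out), 78 mm along the lever from the pin, just before its turned-up end. The lever is a steel channel 32 mm wide, 92 mm long; the outer face lies 7 mm off the line through the pin.
- bail (a joint): Angle (rad) of the wire bail about its pivot on the lever: 0 in the clamped pose, 2.79 folded back on the lever's outer face, where it lies at first. It swings freely.
- bail_pivot (a point): Middle of the bail's pivot line on the lever: 15 mm from the lever's pin. With the lever straight out it is 13.6 mm further out and 6.3 mm lower than the pin; with the lever home, 13.6 mm lower and 6.3 mm nearer the case.
- bail_bar (a point): Centre of the bail's cross bar. The bail is a loop of 6 mm steel wire whose two legs (50 mm over both) pass outside lever and keeper; the bar runs along the case's y, 63.5 mm from the pivot, 62 mm long: its round ends stand 6 mm beyond the legs, so it can be gripped end to end. Lifting it pulls the lever up: to 1.95 or more to clear the lip. Sprung: stretches 10 mm at 16 N/mm.
- ashtray: Bystander: round steel ashtray, 100 mm across, 50 mm high; origin under its centre.
- carton: Bystander: small carton 56 x 88 x 24 mm; origin under its centre.
- phone: Bystander: black phone 74 x 152 x 9 mm lying flat; origin under its centre.
- sanitiser: Bystander: clear bottle 60 mm across, 165 mm high, upright; origin under its centre.

How it is judged (in metres and radians):
On the way, in this order (a step that is already met when the one before it is completed fails the run):
1. the lid is shut (value of joint lid below 0.035 rad), for 0.1 s.
2. with the lid shut, the bail's cross bar lies in the keeper, behind its lip (distance between bail_bar and keeper below 0.008 m and value of joint lid below 0.035 rad), for 0.1 s.
At the end, for the whole second after the job is handed in: The lid is shut (within 0.02 rad), the bail's cross bar lies in the keeper's seat (within 6 mm), and the lever is past centre and home (within 0.12 rad of fully down); the bystanders have not moved more than 25 mm (value of joint lid below 0.02 rad and value of joint lever below 0.12 rad and distance between bail_bar and keeper below 0.006 m); the robot touches nothing.
It fails at once if a bystander is moved more than 25 mm (distance of any of ashtray, carton, phone, sanitiser from where it was at the start of the episode above 0.025 m).
It also fails if it takes over 56 s, if anything falls off the work surface, if the arm or the gripper's body presses on something with over 40 N, if the wrist force passes 120 N, or if a joint passes its speed limit or range.

## Robot

A 6-joint arm with a two-finger parallel gripper is mounted at the origin on the work surface. World frame = base frame: x ahead of the robot, y to its left, z up, the work surface at z = 0. Lengths are in m, angles in degrees, forces in N, time in s.
With the tool pointing down it reaches from about 0.3 to 0.75 m from the base axis. Payload 8.5 kg.
Tool frame: the origin (TCP) lies at the very end of the fingers, on their centre line; the grasp point (between the pads) lies 19 mm behind it; z points along the fingers, y is the line along which they close (so a half turn about z gives the same grasp; the last joint's range is limited). The gripper opens to 85 mm and grips with 20 to 120 N. Pads are 22 mm wide; open, the fingers measure 114 mm over their backs; the gripper's body (76 mm by 85 mm) begins 54 mm behind the grasp point. The pads swing forward as they close: fully open they stand 13 mm farther back than shut.
Start: joints at [55.273, 21.807, 74.336, -0, 83.858, -12.336], TCP at [0.21, 0.509, 0.231] pointing down, gripper open.
Joint ranges: [-178.18, 178.18], [-50.72, 133.34], [12.68, 142.11], [-81.47, 261.47], [9.98, 163.14], [-165.26, 165.26]. Speed limits (degrees/s): [136.94, 136.94, 180, 180, 180, 180].

## Interface

Orientations are given as a 3x3 rotation matrix whose columns are the frame's x, y, z axes.
In Python, from rig import observe, cams, ticket gives the robot as it stands.
- The arm moves only by the tool move_arm, never from a script. Its arguments are lists of equal length, an entry for each row: "jaw": the finger opening in cm, from 0 to 8.54; "dp": the shift along the tool's x, y, z in cm, a list of three; "turn": the turn, a rotation vector about the tool's x, y, z in rad, a list of three. In form: {"jaw": [jaw, ...], "dp": [[tx, ty, tz], ...], "turn": [[wx, wy, wz], ...]}. A call has 1 to 12 rows; each row shifts and turns the commanded pose from where the row before left it, along the tool's axes as they then stand; what a row does not reach is not made up. A row lasts 1/12 s, in which the tool goes at most 41.7 mm and 7.16 degrees, less where a joint would pass 70% of its speed; a pose out of reach is approached as far as the arm can. A call is refused whole if a number of a shift passes 4.17 or a number of a turn 0.125, either way. A call with a gripper value outside its range is refused whole. The fingers move at their own pace and stop on an object; "force" is the grip in N (left out, the last holds). Time passes only in rows, so rows that do not move let the fingers close. It gives the time, the measured TCP pose, the force, the opening and the grip force at its end, in the units of the state.
- observe(): the state, without advancing time (a new reading comes with each control period).
- cams.get_image(name): name is "scene" or "top"; returns (picture, depth): 480x640x3 uint8, red, green, blue; 480x640 float32, m along the optical axis (not along the pixel's ray), 0 where there is no reading.
- cams.calibration(name): a dict with "vertical_fov" (degrees; the focal length in pixels is half the picture's height over the tangent of half this angle, whatever the lens; pixels are square), "cx", "cy" (the principal point, pixels), "k1" (the pictures are not rectified: a ray, as slopes to the right and down, at radius r is drawn at 1 + k1 r^2 times it, then the intrinsics apply), "view" (4x4, takes a point from world to camera coordinates). Camera axes: x right, y up, looking along -z (the intrinsics and any distortion apply to the point x, -y, -z); pixel columns grow to the right and rows downward; lengths in m; the calibration is good to about 2 mm. A picture is of the moment at which its call begins. calibration takes no time and is no camera call.
- ticket.close_job(): hands the job in; it is judged then, once.
Trained networks look in the newest picture that a camera, given by its name, has taken for a name from the list of things; names that differ only in an ending like _2 or _b are one class to them, and where a whole thing is asked for, a point or a joint stands for the part that bears it (a point fixed in the world has none). Each returns a list of dicts, best first, with "p" (0 to 1); they miss things now and then, are a little off and sometimes report something else, mostly with a low value. They report only what shows in the picture. A call takes as long as a camera call.
- cams.spot_in(camera, query): "box" ([centre column, centre row, width, height] as shares, 0 to 1, of the picture: columns of its width, rows of its height, round what is visible of it).
- cams.outline_of(camera, query): "mask" (480x640 bool, what is visible of it) and "box" ([centre column, centre row, width, height] as shares, 0 to 1, of the picture: columns of its width, rows of its height, round what is visible of it).
- cams.mark_of(camera, query): "location" ([column, row] as shares, 0 to 1, of the picture: columns of its width, rows of its height: a listed point, or the origin of a listed thing).
The state is a dict: "time_s": time; "q": joint angles; "qvel": joint speeds; "joint_efforts": joint torques, N m; "position": TCP position; "tool_rot": TCP orientation; "ft_force": force on the tool from outside, world axes, zero at the start; "wrist_torque": the same for the moment, N m; "grip_width": finger opening in m; "gripper_force": force on a finger pad.
Only numpy, scipy, OpenCV 4.12 (cv2) and the standard library are available. Lean on these libraries where they do the work, as an engineer would, in place of code of your own. Each camera call takes 0.05 s, during which the arm holds its last target. There are 200 camera calls.

## Working session

There is one attempt and no reset: what is moved stays moved. The work goes in short steps, Python scripts to look and compute and a tool call to move; the robot and the scene stay as the last step left them, time stands still between calls to the robot, and variables do not carry over. Pictures are saved under pics/ and viewed, at most 10 in all, crops included, and the job is handed in when it is done.

Besides the shell and the picture viewer there is one more tool, called after ">>>" as name(argument=value, ...) on one line, values as JSON. move_arm: Moves the arm, as the interface text tells. Its arguments: {"type":"object","properties":{"jaw":{"type":"array","items":{"type":"number"}},"dp":{"type":"array","items":{"type":"array","items":{"type":"number"}}},"turn":{"type":"array","items":{"type":"array","items":{"type":"number"}}},"force":{"type":"number"}},"required":["jaw","dp","turn"]}

```bash
mkdir -p pics; ls; cat > h.py <<'E'
import numpy as np, cv2
from rig import observe, cams, ticket
def cal(n):
    c=cams.calibration(n); f=240/np.tan(np.radians(c["vertical_fov"])/2)
    return f,c["cx"],c["cy"],c["k1"],np.array(c["view"])
def ray(n,u,v):
    f,cx,cy,k,V=cal(n); d=np.array([(u-cx)/f,(v-cy)/f]); s=d.copy()
    for _ in range(20): s=d/(1+k*(s@s))
    return s,V
def deproj(n,u,v,z):
    s,V=ray(n,u,v); p=np.array([s[0]*z,-s[1]*z,-z,1]); return (np.linalg.inv(V)@p)[:3]
def proj(n,P):
    f,cx,cy,k,V=cal(n); p=V@np.append(P,1); s=np.array([p[0],-p[1]])/-p[2]; s=s*(1+k*(s@s)); return s*f+[cx,cy]
def tri(obs):
    A=[];b=[]
    for n,u,v in obs:
        s,V=ray(n,u,v); I=np.linalg.inv(V); d=I[:3,:3]@[s[0],-s[1],-1]; d/=np.linalg.norm(d); M=np.eye(3)-np.outer(d,d); A.append(M);b.append(M@I[:3,3])
    A=np.vstack(A);b=np.hstack(b); x=np.linalg.lstsq(A,b,rcond=None)[0]; return x,np.linalg.norm(A@x-b)
E
python3 - <<'E'
from h import *
np.set_printoptions(precision=4,suppress=True)
for n in ["scene","top"]:
    im,d=cams.get_image(n); cv2.imwrite(f"pics/{n}0.png",im[:,:,::-1]); np.save(f"{n}0.npy",d)
    f=cal(n); print(n,f[:4],np.linalg.inv(f[4])[:3])
pts={}
for n in ["scene","top"]:
    for q in ["case","lid_edge","keeper","lever_pin","lever_end","bail_pivot","bail_bar","ashtray","carton","phone","sanitiser"]:
        r=cams.mark_of(n,q)
        for e in r[:1]:
            u,v=e["location"][0]*640,e["location"][1]*480
            pts.setdefault(q,[]).append((n,u,v)); print(n,q,round(e["p"],2),round(u),round(v))
for q,o in pts.items():
    if len(o)==2: print(q,*tri(o))
s=observe(); print(s["position"],s["tool_rot"],s["time_s"])
E
```

```text
pics
scene (np.float64(535.9789496946058), 315.92211315166617, 243.95502718228434, -0.03775127490309051) [[ 0.2569 -0.6201  0.7413  1.639 ]
 [ 0.9664  0.1689 -0.1936 -0.2676]
 [-0.0051  0.7661  0.6427  1.0761]]
top (np.float64(508.6148608302056), 316.0281089734786, 236.43029475093525, -0.14771844078369636) [[-0.0191  0.9896 -0.1425  0.3456]
 [-0.9998 -0.0202 -0.0063  0.0071]
 [-0.0091  0.1423  0.9898  1.4933]]
scene case 0.79 346 274
scene lid_edge 0.92 341 190
scene keeper 0.73 335 192
scene lever_pin 0.88 314 251
scene lever_end 0.55 283 264
scene bail_pivot 0.64 306 260
scene bail_bar 0.63 283 264
scene ashtray 0.95 177 263
scene carton 0.61 164 338
scene phone 0.91 467 286
scene sanitiser 0.68 424 223
top case 0.61 282 242
top lid_edge 0.64 285 230
top keeper 0.57 291 227
top lever_pin 0.76 322 234
top lever_end 0.91 351 234
top bail_pivot 0.97 326 235
top bail_bar 0.61 349 231
top ashtray 0.66 443 294
top carton 0.76 462 202
top phone 0.73 180 195
top sanitiser 0.64 177 293
case [ 0.5451  0.113  -0.0071] 0.006287403640653625
lid_edge [0.5363 0.0896 0.2867] 0.000401253734632012
keeper [0.5415 0.0723 0.2891] 0.0028522066163086976
lever_pin [0.553  0.0047 0.1104] 0.006851302386656562
lever_end [ 0.5531 -0.0796  0.0849] 0.003211118246543258
bail_pivot [ 0.5514 -0.0123  0.0826] 0.000536613497727638
bail_bar [ 0.5599 -0.0775  0.0879] 0.0024978713209610204
ashtray [ 0.382  -0.3621  0.0026] 0.012601427321917576
carton [ 0.6582 -0.4247 -0.004 ] 0.004330674763118595
phone [0.6959 0.4255 0.0044] 0.0020676134870900717
sanitiser [0.3976 0.4247 0.0082] 0.005204943322508674
[0.2095 0.5085 0.2313] [[-0.9246  0.3809 -0.    ]
 [ 0.3809  0.9246 -0.    ]
 [-0.     -0.     -1.    ]] 1.2
```

View pics/scene0.png

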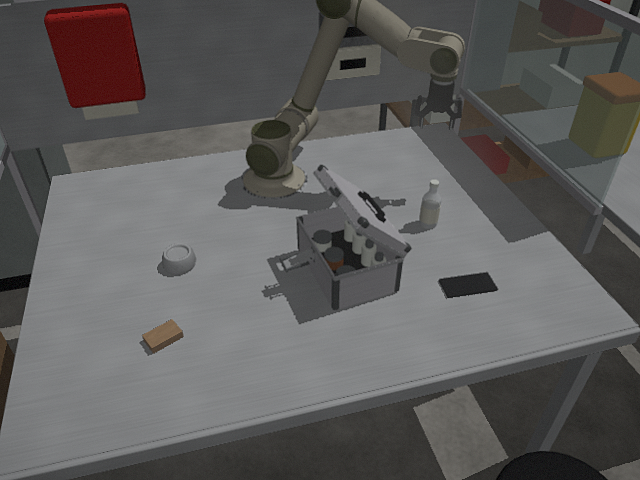

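View pics/top0.png

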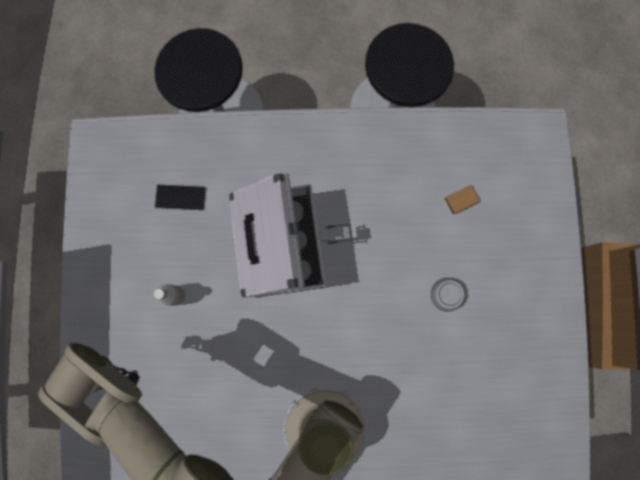

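The scene view shows the case with its lid open about 40° (lid front edge near 341,190) and the latch lever sticking out toward world -y at about (283,264). The top view shows the lever at about (350,234), with the bystanders well clear of it. Next I'll fit the case pose from the depth data.

```bash
cat > fit.py <<'E'
from h import *
np.set_printoptions(precision=4,suppress=True)
def cloud(n,d):
    f,cx,cy,k,V=cal(n); v,u=np.nonzero(d>0); z=d[v,u]
    s=cv2.undistortPoints(np.c_[u,v].astype(np.float64)[:,None],np.array([[f,0,cx],[0,f,cy],[0,0,1.]]),np.zeros(4))[:,0]
    D=s.copy(); 
    for _ in range(20): s=D/(1+k*(s**2).sum(1,keepdims=True))
    P=np.c_[s[:,0]*z,-s[:,1]*z,-z,np.ones(len(z))]@np.linalg.inv(V).T
    return P[:,:3]
def plane(P,t=.004,it=400):
    rng=np.random.default_rng(0); best=None
    for _ in range(it):
        a,b,c=P[rng.choice(len(P),3,False)]; n=np.cross(b-a,c-a); l=np.linalg.norm(n)
        if l<1e-9: continue
        n/=l; m=abs((P-a)@n)<t
        if best is None or m.sum()>best.sum(): best=m
    Q=P[best]; c=Q.mean(0); n=np.linalg.svd(Q-c)[2][2]; return n*np.sign(n[np.argmax(abs(n))]),c,best
E
python3 - <<'E'
from fit import *
for n in ["top","scene"]:
    P=cloud(n,np.load(n+"0.npy"))
    t=P[(abs(P[:,2])<.02)&(abs(P[:,0]-.55)<.3)&(abs(P[:,1])<.3)]; print(n,"table z",np.median(t[:,2]))
    R=P[(P[:,0]>.35)&(P[:,0]<.75)&(P[:,1]>-.15)&(P[:,1]<.32)&(P[:,2]>.02)]
    np.save(n+"R.npy",R)
    L=R[R[:,2]>.15]; nn,c,m=plane(L); print("lid",nn,c,m.sum(),"yaw",np.degrees(np.arctan2(nn[0],-nn[1])),"ang",np.arccos(nn[2]), L[m].min(0),L[m].max(0))
    S=R[(R[:,2]<.125)&(R[:,1]>.0)]; nn,c,m=plane(S); print("side",nn,c,m.sum(),S[m].min(0),S[m].max(0))
    V=R[(R[:,1]<.0)&(R[:,2]>.03)]; print("latch",len(V),V.min(0),V.max(0))
    if n=="top": print(V[np.argsort(V[:,1])][::4])
E
```

```text
top table z 0.0008886050569110182
lid [-0.0838  0.6682  0.7392] [0.5281 0.1508 0.2326] 5462 yaw -172.85085022787837 ang 0.7388539180297622 [0.381  0.0616 0.153 ] [0.6766 0.2491 0.3083]
side [-0.001  -0.0122  0.9999] [0.5409 0.0371 0.0405] 981 [0.3836 0.0016 0.0359] [0.6807 0.1849 0.0451]
latch 586 [ 0.4067 -0.0931  0.0474] [ 0.5897 -0.0003  0.1359]
[[ 0.5556 -0.0931  0.086 ]
 [ 0.5471 -0.0929  0.0864]
 [ 0.5723 -0.0907  0.0886]
 [ 0.5557 -0.0903  0.0862]
 [ 0.5578 -0.0901  0.091 ]
 [ 0.5671 -0.0879  0.086 ]
 [ 0.5637 -0.0875  0.0897]
 [ 0.5472 -0.0873  0.0862]
 [ 0.5728 -0.0852  0.086 ]
 [ 0.5615 -0.0849  0.086 ]
 [ 0.547  -0.0843  0.0886]
 [ 0.5299 -0.0838  0.0896]
 [ 0.5733 -0.0826  0.0833]
 [ 0.5633 -0.0818  0.0926]
 [ 0.5413 -0.0813  0.0894]
 [ 0.5328 -0.081   0.09  ]
 [ 0.5805 -0.0795  0.0917]
 [ 0.5691 -0.0792  0.0919]
 [ 0.5499 -0.0788  0.0888]
 [ 0.5467 -0.0786  0.091 ]
 [ 0.576  -0.077   0.0852]
 [ 0.5808 -0.0768  0.0905]
 [ 0.5693 -0.0764  0.0912]
 [ 0.5609 -0.0762  0.0908]
 [ 0.5446 -0.076   0.0868]
 [ 0.5787 -0.0742  0.0859]
 [ 0.562  -0.0738  0.0841]
 [ 0.5562 -0.0736  0
[... 2873 characters left out ...]
.4071 -0.0033  0.0783]
 [ 0.5426 -0.0032  0.1113]
 [ 0.5339 -0.0031  0.0931]
 [ 0.5345 -0.003   0.1094]
 [ 0.4634 -0.0014  0.1359]
 [ 0.4508 -0.0012  0.1248]
 [ 0.4397 -0.0009  0.1304]
 [ 0.4342 -0.0008  0.132 ]
 [ 0.4291 -0.0007  0.1278]
 [ 0.5518 -0.0006  0.1054]
 [ 0.4182 -0.0005  0.1311]
 [ 0.4129 -0.0004  0.1296]
 [ 0.5334 -0.0003  0.0976]]
scene table z 0.0005296465611810408
lid [-0.0781  0.6631  0.7444] [0.5599 0.1431 0.2419] 1414 yaw -173.2855671310049 ang 0.7310883297251412 [0.3842 0.0669 0.154 ] [0.6844 0.2474 0.299 ]
side [ 0.9933  0.1156 -0.0087] [0.6752 0.1231 0.0725] 1707 [0.6613 0.024  0.0201] [0.6898 0.2261 0.125 ]
latch 645 [ 0.4057 -0.0976  0.0307] [ 0.5915 -0.      0.1334]
```

>>> move_arm(jaw=[0, 0, 0, 0, 0, 0, 0, 0, 0], dp=[[0, 0, -1.2], [0, 0, -1.2], [0, 0, -1.2], [0, 0, -1.2], [0, 0, -1.2], [0, 0, -1.2], [0, 0, -1.2], [0, 0, -1.2], [0, 0, -1.2]], turn=[[0, 0, 0.118], [0, 0, 0.118], [0, 0, 0.118], [0, 0, 0.118], [0, 0, 0.118], [0, 0, 0.118], [0, 0, 0.118], [0, 0, 0.118], [0, 0, 0.118]])

```text
time_s: 1.95
position: [0.2095, 0.5085, 0.3399]
tool_rot: [[-0.112, 0.994, 0.0], [0.994, 0.112, 0.0], [0.0, 0.0, -1.0]]
ft_force: [-1.0, 0.0, -0.8]
grip_width: -0.0001
gripper_force: 0.0
```

>>> move_arm(jaw=[0, 0, 0, 0, 0, 0, 0, 0, 0, 0, 0, 0], dp=[[-3.2, 2.0, 0], [-3.2, 2.0, 0], [-3.2, 2.0, 0], [-3.2, 2.0, 0], [-3.2, 2.0, 0], [-3.2, 2.0, 0], [-3.2, 2.0, 0], [-3.2, 2.0, 0], [-3.2, 2.0, 0], [-3.2, 2.0, 0], [-3.2, 2.0, 0], [-3.2, 2.0, 0]], turn=[[0, 0, 0], [0, 0, 0], [0, 0, 0], [0, 0, 0], [0, 0, 0], [0, 0, 0], [0, 0, 0], [0, 0, 0], [0, 0, 0], [0, 0, 0], [0, 0, 0], [0, 0, 0]])

```text
time_s: 2.95
position: [0.4939, 0.1537, 0.3395]
tool_rot: [[-0.118, 0.993, 0.0], [0.993, 0.118, 0.0], [0.0, 0.0, -1.0]]
ft_force: [0.5, 0.9, 0.0]
grip_width: -0.0003
gripper_force: 0.0
```

```bash
cat > st.py <<'E'
from h import *
np.set_printoptions(precision=4,suppress=True)
EX=np.array([-.1175,.9931,0]);EN=np.array([.9931,.1175,0])
s=observe(); p=np.array(s["position"]); R=np.array(s["tool_rot"])
print("t",s["time_s"],"p",p,"ex %.4f ty %.4f z %.4f"%(p@EX,p@EN,p[2]),"F",np.array(s["ft_force"]),"w",s["grip_width"]); print(R)
print(np.array(s["q"]))
E
python3 st.py
```

```text
t 2.95 p [0.4939 0.1537 0.3395] ex 0.0946 ty 0.5085 z 0.3395 F [0.4931 0.9373 0.0344] w -0.00025083403434434867
[[-0.1175  0.9931  0.0002]
 [ 0.9931  0.1175  0.0001]
 [ 0.0001  0.0002 -1.    ]]
[ 4.1559 15.291  66.4008  0.0037 98.2951 -2.5922]
```

>>> move_arm(jaw=[0, 0, 0, 0, 0], dp=[[-2.65, 1.85, 0], [-2.65, 1.85, 0], [0, 0, 3.0], [0, 0, 3.0], [0, 0, 0]], turn=[[0, 0, 0], [0, 0, 0], [0, 0, 0], [0, 0, 0], [0, 0, 0]])

```text
time_s: 3.37
position: [0.5344, 0.1067, 0.2742]
tool_rot: [[-0.117, 0.993, -0.01], [0.993, 0.117, 0.0], [0.001, -0.01, -1.0]]
ft_force: [0.0, 0.4, 0.1]
grip_width: 0.0
gripper_force: 0.0
```

>>> move_arm(jaw=[0, 0, 0, 0, 0, 0, 0, 0, 0, 0], dp=[[0, 0, 0.6], [-1.05, 0, 0.83], [-0.98, 0, 0.92], [-0.9, 0, 0.99], [-0.84, 0, 1.05], [-0.75, 0, 1.09], [-0.66, 0, 1.17], [-0.58, 0, 1.21], [-0.48, 0, 1.24], [-0.39, 0, 1.29]], turn=[[0, 0, 0], [0, 0, 0], [0, 0, 0], [0, 0, 0], [0, 0, 0], [0, 0, 0], [0, 0, 0], [0, 0, 0], [0, 0, 0], [0, 0, 0]])

```text
time_s: 4.2
position: [0.5444, 0.0401, 0.1757]
tool_rot: [[-0.117, 0.993, 0.002], [0.993, 0.117, -0.001], [-0.001, 0.002, -1.0]]
ft_force: [-0.7, 0.4, 2.1]
grip_width: -0.0
gripper_force: 0.9
```

```bash
python3 st.py
```

```text
t 4.2 p [0.5444 0.0401 0.1757] ex -0.0242 ty 0.5454 z 0.1757 F [-0.6617  0.3591  2.0956] w -9.072380080622509e-06
[[-0.1174  0.9931  0.0024]
 [ 0.9931  0.1174 -0.0007]
 [-0.001   0.0023 -1.    ]]
[ -8.2105  24.0145  80.4731  -0.0207  75.3703 -14.9469]
```

>>> move_arm(jaw=[0, 0, 0, 0], dp=[[-0.2, 0, 0.7], [0, 0, 0.4], [0, 0, 0.15], [0, 0, 0]], turn=[[0, 0, 0], [0, 0, 0], [0, 0, 0], [0, 0, 0]])

```text
time_s: 4.53
position: [0.5444, 0.0381, 0.165]
tool_rot: [[-0.118, 0.993, 0.002], [0.993, 0.118, -0.003], [-0.003, 0.002, -1.0]]
ft_force: [-4.2, -4.1, 12.2]
grip_width: 0.0001
gripper_force: 5.7
```

>>> move_arm(jaw=[0, 0, 0, 0, 0, 0, 0, 0, 0, 0, 0, 0], dp=[[0, 0, 0], [0, 0, -4.0], [0, 0, -4.0], [0, 0, -4.0], [3.2, -2.4, 0], [3.2, -2.4, 0], [3.2, -2.4, 0], [3.2, -2.4, 0], [3.2, -2.4, 0], [3.2, -2.4, 0], [3.2, -2.4, 0], [3.2, -2.4, 0]], turn=[[0, 0, 0], [0, 0, 0], [0, 0, 0], [0, 0, 0], [0, 0, 0], [0, 0, 0], [0, 0, 0], [0, 0, 0], [0, 0, 0], [0, 0, 0], [0, 0, 0], [0, 0, 0]])

```text
time_s: 5.53
position: [0.3219, 0.2718, 0.2837]
tool_rot: [[-0.117, 0.993, 0.002], [0.993, 0.117, 0.0], [0.0, 0.002, -1.0]]
ft_force: [0.7, -0.2, -0.5]
grip_width: -0.0
gripper_force: 0.0
```

```bash
python3 - <<'E'
from fit import *
from scipy.optimize import least_squares
for n in ["scene","top"]:
    im,d=cams.get_image(n); cv2.imwrite(f"pics/{n}1f.png",im[:,:,::-1]); np.save(f"{n}1.npy",d)
    b=(230,180,200,150) if n=="scene" else (200,150,200,150)
    c=im[b[1]:b[1]+b[3],b[0]:b[0]+b[2]][:,:,::-1]
    cv2.imwrite(f"pics/{n}1.png",cv2.resize(c,None,fx=4,fy=4,interpolation=cv2.INTER_CUBIC))
pts={}
for q in ["lid_edge","keeper","lever_pin","lever_end","bail_pivot","bail_bar"]:
    o=[]
    for n in ["scene","top"]:
        r=cams.mark_of(n,q)
        if r: e=r[0]; o.append((n,e["location"][0]*640,e["location"][1]*480)); print(q,n,round(e["p"],2),np.round(o[-1][1:],1),end=" ")
    if len(o)==2:
        x,r=tri(o); print(x,"ex %.4f ty %.4f"%(x@[-.1175,.9931,0],x@[.9931,.1175,0]),r)
for n in ["scene","top"]:
    P=cloud(n,np.load(n+"1.npy")); R=P[(P[:,0]>.35)&(P[:,0]<.75)&(P[:,1]>-.15)&(P[:,1]<.25)&(P[:,2]>.155)&(P[:,2]<.172)]
    r=cv2.minAreaRect(R[:,:2].astype(np.float32)); print(n,len(R),"z",np.median(R[:,2]),r)
    ex=R@[-.1175,.9931,0]; ty=R@[.9931,.1175,0]; print(np.percentile(ex,[0,.5,99.5,100]),np.percentile(ty,[0,.5,99.5,100]))
E
```

```text
lid_edge scene 0.79 [314.5 236.8] lid_edge top 0.78 [314.7 233.3] [0.5463 0.0166 0.1547] ex -0.0477 ty 0.5444 0.0035974982952852413
keeper scene 0.55 [309.9 239.5] keeper top 0.79 [321.5 230.9] [0.5529 0.0001 0.1537] ex -0.0648 ty 0.5491 0.0011002727991219338
lever_pin scene 0.96 [308.1 251. ] lever_pin top 0.72 [324.4 234.8] [ 0.5488 -0.0063  0.1107] ex -0.0707 ty 0.5443 0.0013302418009078314
lever_end scene 0.95 [285.  266.4] lever_end top 0.71 [351.4 234.3] [ 0.5548 -0.0786  0.0757] ex -0.1433 ty 0.5417 0.007286301147896347
bail_pivot scene 0.66 [306.8 256.2] bail_pivot top 0.6 [327.3 238.1] [ 0.5434 -0.0117  0.0882] ex -0.0755 ty 0.5382 0.005155380129935205
bail_bar scene 0.41 [282.8 263.6] bail_bar top 0.67 [353.3 233.5] [ 0.555  -0.0837  0.0875] ex -0.1483 ty 0.5413 0.006464537505477236
scene 4676 z 0.1656843475776406 ((0.536931037902832, 0.09806501120328903), (0.29154494404792786, 0.22819875180721283), 7.322072505950928)
[-0.0799 -0.0626  0.1449  0.1478] [0.3984 0.4052 0.6881 0.6914]
top 7500 z 0.16591798446170358 ((0.5371333360671997, 0.09826865792274475), (0.28370437026023865, 0.22680626809597015), 7.284590244293213)
[-0.0789 -0.0598  0.1457  0.149 ] [0.4025 0.4053 0.684  0.6869]
```

View pics/scene1.png

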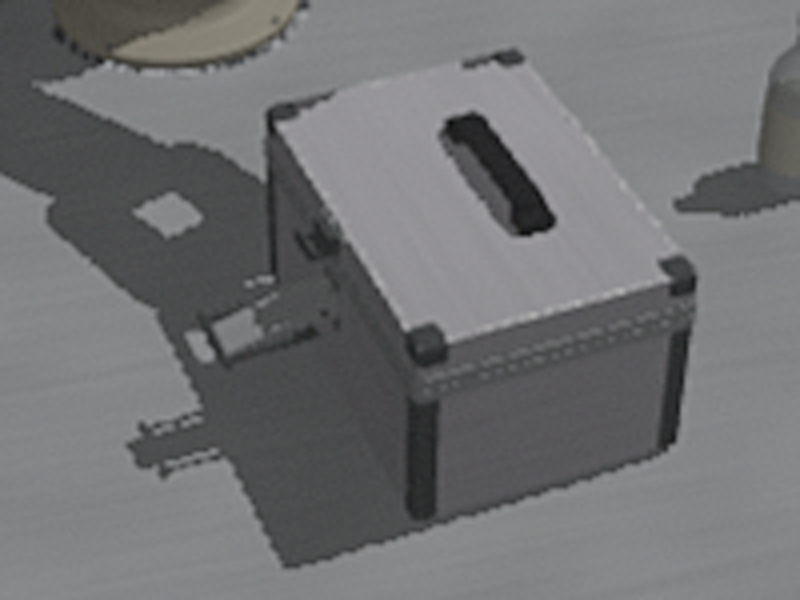

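View pics/top1.png

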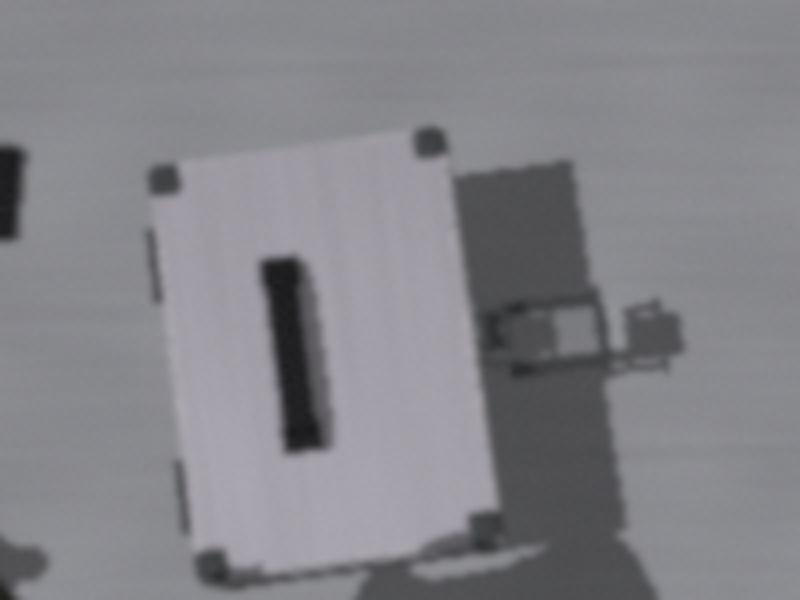

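The top crop shows the lid shut. Its front edge runs from (447,160) to (497,520) and the bail bar sits near (603,330), which is full-frame (350.8,232.5). In the scene crop the bar is near (212,338), full-frame (283,264.5).

```bash
python3 - <<'E'
from fit import *
EX=np.array([-.1175,.9931,0]);EN=np.array([.9931,.1175,0])
def onz(n,u,v,z):
    s,V=ray(n,u,v); I=np.linalg.inv(V); d=I[:3,:3]@[s[0],-s[1],-1]; o=I[:3,3]; return o+d*(z-o[2])/d[2]
def f(P): return "ex %.4f ty %.4f z %.4f"%(P@EX,P@EN,P[2])
# top edges by gradient: rows, front/back edges
import sys
im=cv2.GaussianBlur(cv2.cvtColor(cv2.imread("pics/top1f.png"),cv2.COLOR_BGR2GRAY).astype(np.float32),(3,3),0)
F=[];B=[]
for r in list(range(195,222))+list(range(245,272)):
    g=np.diff(im[r]); 
    def sub(a,b,sg):
        w=np.clip(sg*g[a:b],0,None); i=w.argmax(); j=slice(max(i-2,0),i+3); return (np.arange(a,b)[j]*w[j]).sum()/w[j].sum()+.5
    c=312+(r-190)*12.5/90; F.append(onz("top",sub(int(c)-5,int(c)+6,-1),r,.165))
    c=237.5+(r-200)*8.5/82; B.append(onz("top",sub(int(c)-5,int(c)+6,1),r,.165))
for N,E in (("front",F),("back",B)):
    E=np.array(E); k=np.polyfit(E[:,0],E[:,1],1); print(N,"yaw",np.degrees(np.arctan(k[0])),"ex med %.4f sd %.4f"%(np.median(E@EX),np.std(E@EX)))
print("bar",*[f(x) if np.ndim(x) else x for x in tri([("top",350.75,232.5),("scene",283,264.5)])])
print("bar@.087",f(onz("top",350.75,232.5,.087)),f(onz("scene",283,264.5,.087)))
for ex in (-.052,-.055):
    for nm,o,z in (("keeper",.016,.153),("edge",0,.165),("bar",.0745,.0872)):
        P=EX*(ex-o)+EN*.545; P[2]=z; print(ex,nm,proj("top",P),proj("scene",P))
E
```

```text
front yaw 7.053260221020894 ex med -0.0540 sd 0.0004
back yaw 5.499790198095232 ex med 0.1471 sd 0.0036
bar ex -0.1452 ty 0.5443 z 0.0857 0.0015220692648789738
bar@.087 ex -0.1461 ty 0.5438 z 0.0870 ex -0.1446 ty 0.5461 z 0.0870
-0.052 keeper [323.1412 232.3114] [308.5502 239.1014]
-0.052 edge [317.1633 232.4538] [314.0129 234.2658]
-0.052 bar [343.7535 233.0001] [289.0863 262.5675]
-0.055 keeper [324.2559 232.1581] [307.5161 239.3652]
-0.055 edge [318.2883 232.299 ] [312.9796 234.5274]
-0.055 bar [344.8149 232.8539] [288.0596 262.8397]
```

>>> move_arm(jaw=[8.5, 8.5, 8.5, 8.5, 8.5, 8.5, 8.5, 8.5, 8.5, 8.5, 8.5, 8.5], dp=[[-3.42, 1.75, 0], [-3.42, 1.75, 0], [-3.42, 1.75, 0], [-3.42, 1.75, 0], [-3.42, 1.75, 0], [-3.42, 1.75, 0], [-3.42, 1.75, 0], [-3.42, 1.75, 0], [-3.42, 1.75, 0], [-3.42, 1.75, 0], [-3.42, 1.75, 0], [0, 0, 0]], turn=[[0, 0, 0], [0, 0, 0], [0, 0, 0], [0, 0, 0], [0, 0, 0], [0, 0, 0], [0, 0, 0], [0, 0, 0], [0, 0, 0], [0, 0, 0], [0, 0, 0], [0, 0, 0]])

```text
time_s: 7.23
position: [0.5611, -0.0854, 0.2812]
tool_rot: [[-0.113, 0.994, -0.001], [0.994, 0.113, -0.001], [-0.001, -0.001, -1.0]]
ft_force: [-0.4, 0.1, -0.9]
grip_width: 0.0851
gripper_force: 0.0
```

>>> move_arm(jaw=[8.5, 8.5, 8.5, 8.5, 8.5], dp=[[0, 0, 3.5], [0, 0, 3.5], [0, 0, 3.5], [0, 0, 3.5], [0, 0, 0]], turn=[[0, 0, 0], [0, 0, 0], [0, 0, 0], [0, 0, 0], [0, 0, 0]])

```text
time_s: 7.65
position: [0.5557, -0.0789, 0.1369]
tool_rot: [[-0.117, 0.993, -0.011], [0.993, 0.117, 0.004], [0.005, -0.011, -1.0]]
ft_force: [-0.7, -0.1, -1.2]
grip_width: 0.085
gripper_force: 0.0
```

```bash
python3 st.py
```

```text
t 7.65 p [ 0.5557 -0.0789  0.1369] ex -0.1437 ty 0.5426 z 0.1369 F [-0.7111 -0.1227 -1.2258] w 0.08502256545500753
[[-0.1174  0.993  -0.0111]
 [ 0.9931  0.1175  0.0041]
 [ 0.0054 -0.0105 -0.9999]]
[-20.17    28.0366  80.6116   0.0016  72.0303 -26.9167]
```

>>> move_arm(jaw=[8.5, 8.5, 8.5, 8.5, 8.5, 8.5], dp=[[0, 0, 0], [0, 0, 2.5], [0, 0, 2.5], [0, 0, 2.3], [0, 0, 0], [0, 0, 0]], turn=[[0, 0, 0], [0, 0, 0], [0, 0, 0], [0, 0, 0], [0, 0, 0], [0, 0, 0]])

```text
time_s: 8.15
position: [0.5597, -0.0803, 0.0718]
tool_rot: [[-0.118, 0.993, 0.002], [0.993, 0.118, -0.001], [-0.001, 0.002, -1.0]]
ft_force: [0.1, -0.1, 0.4]
grip_width: 0.085
gripper_force: 0.0
```

```bash
python3 st.py; python3 - <<'E'
from h import *
for n,b in (("scene",(230,190,150,112)),("top",(290,180,150,112))):
    im,d=cams.get_image(n); np.save(n+"2.npy",d)
    cv2.imwrite(f"pics/{n}2.png",cv2.resize(im[b[1]:b[1]+b[3],b[0]:b[0]+b[2]][:,:,::-1],None,fx=5,fy=5,interpolation=cv2.INTER_CUBIC))
E
```

```text
t 8.15 p [ 0.5597 -0.0803  0.0718] ex -0.1455 ty 0.5464 z 0.0718 F [ 0.1042 -0.1238  0.3828] w 0.08495607642908548
[[-0.1178  0.993   0.0019]
 [ 0.993   0.1178 -0.0007]
 [-0.0009  0.0018 -1.    ]]
[-20.1573  32.5631  84.9645  -0.0001  62.3592 -26.9207]
```

View pics/scene2.png

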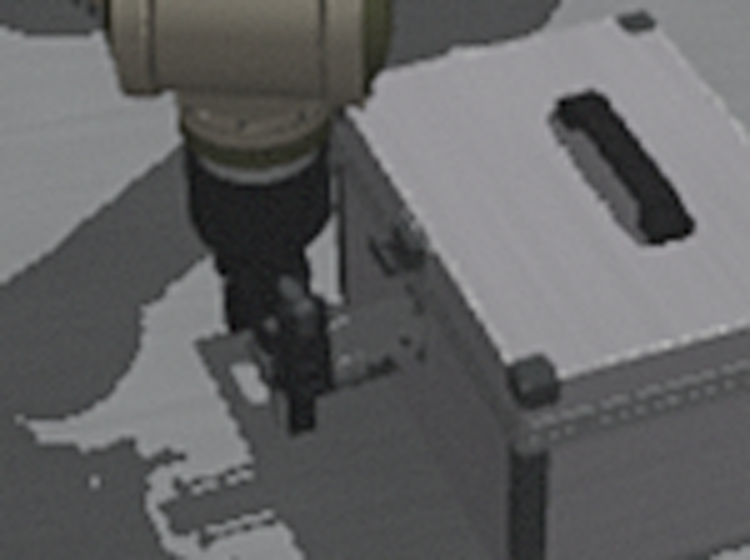

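>>> move_arm(jaw=[7.0, 6.0, 5.5, 5.5, 5.5, 5.5, 5.5, 5.5], dp=[[0.05, -0.15, 0.4], [0, 0, 0.1], [0, 0, 0], [0, 0, 0], [0, 0, 0], [0, 0, 0], [0, 0, 0], [0, 0, 0]], turn=[[0, 0, 0], [0, 0, 0], [0, 0, 0], [0, 0, 0], [0, 0, 0], [0, 0, 0], [0, 0, 0], [0, 0, 0]], force=30)

```text
time_s: 8.92
position: [0.5578, -0.0797, 0.0652]
tool_rot: [[-0.118, 0.993, 0.002], [0.993, 0.118, -0.0], [-0.0, 0.001, -1.0]]
ft_force: [4.9, 0.3, 1.3]
grip_width: 0.0581
gripper_force: 32.0
```

```bash
python3 st.py
```

```text
t 8.9167 p [ 0.5578 -0.0797  0.0652] ex -0.1447 ty 0.5446 z 0.0652 F [4.9247 0.2674 1.3406] w 0.058094157432330755
[[-0.1176  0.9931  0.0015]
 [ 0.9931  0.1176 -0.0001]
 [-0.0003  0.0015 -1.    ]]
[-20.1767  32.9193  85.6679   0.0255  61.3294 -26.9402]
```

>>> move_arm(jaw=[5.5, 5.5, 5.5, 5.5, 5.5, 5.5], dp=[[0.12, 0, -0.7], [0.12, 0, -0.7], [0.12, 0, -0.7], [0.12, 0, -0.7], [0, 0, 0], [0, 0, 0]], turn=[[0, 0, 0], [0, 0, 0], [0, 0, 0], [0, 0, 0], [0, 0, 0], [0, 0, 0]])

```text
time_s: 9.42
position: [0.5571, -0.075, 0.0933]
tool_rot: [[-0.118, 0.993, 0.002], [0.993, 0.118, -0.001], [-0.001, 0.002, -1.0]]
ft_force: [6.1, -0.6, -1.5]
grip_width: 0.0579
gripper_force: 32.7
```

```bash
python3 st.py; python3 - <<'E'
from h import *
for n,b in (("scene",(230,190,150,112)),("top",(290,180,150,112))):
    im,d=cams.get_image(n)
    cv2.imwrite(f"pics/{n}3.png",cv2.resize(im[b[1]:b[1]+b[3],b[0]:b[0]+b[2]][:,:,::-1],None,fx=5,fy=5,interpolation=cv2.INTER_CUBIC))
E
```

```text
t 9.4167 p [ 0.5571 -0.075   0.0933] ex -0.1399 ty 0.5445 z 0.0933 F [ 6.1282 -0.6002 -1.4842] w 0.05793115690185278
[[-0.1178  0.993   0.0017]
 [ 0.993   0.1178 -0.0006]
 [-0.0008  0.0016 -1.    ]]
[-19.73    30.7226  84.164    0.0017  65.0123 -26.495 ]
```

View pics/scene3.png

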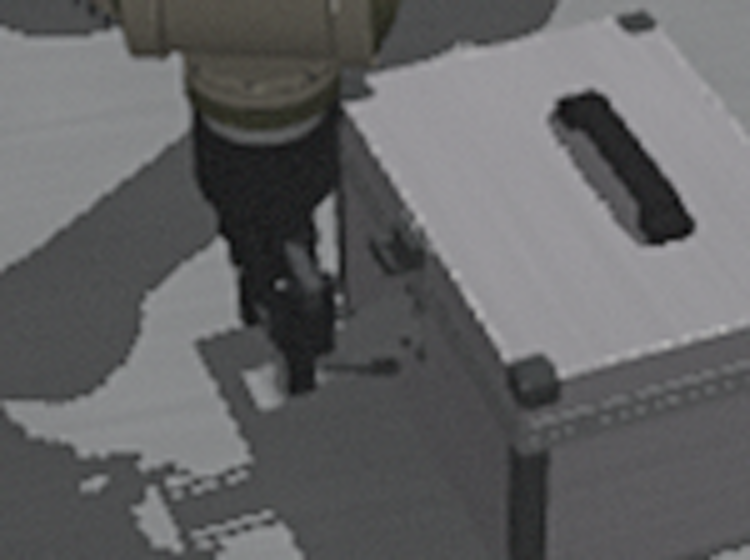

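>>> move_arm(jaw=[5.5, 5.5, 5.5, 5.5, 5.5, 5.5, 5.5, 5.5, 5.5, 5.5], dp=[[0.4, 0.05, -0.8], [0.4, 0.05, -0.8], [0.4, 0, -0.9], [0.6, 0, -0.6], [0.6, 0, -0.6], [0.6, 0, -0.6], [1.0, 0, -0.4], [1.0, 0, -0.4], [0, 0, 0], [0, 0, 0]], turn=[[0, 0, 0], [0, 0, 0], [0, 0, 0], [0, 0, 0], [0, 0, 0], [0, 0, 0], [0, 0, 0], [0, 0, 0], [0, 0, 0], [0, 0, 0]])

```text
time_s: 10.35
position: [0.5515, -0.0248, 0.1444]
tool_rot: [[-0.119, 0.993, -0.0], [0.993, 0.119, -0.001], [-0.001, -0.0, -1.0]]
ft_force: [1.3, -2.3, 1.0]
grip_width: 0.0583
gripper_force: 33.6
```

```bash
python3 st.py; python3 - <<'E'
from h import *
for n,b in (("scene",(230,190,150,112)),("top",(290,180,150,112))):
    im,d=cams.get_image(n)
    cv2.imwrite(f"pics/{n}4.png",cv2.resize(im[b[1]:b[1]+b[3],b[0]:b[0]+b[2]][:,:,::-1],None,fx=5,fy=5,interpolation=cv2.INTER_CUBIC))
    for q in ("bail_bar","keeper","lever_end"):
        r=cams.mark_of(n,q); print(n,q,[(round(e["p"],2),round(e["location"][0]*640,1),round(e["location"][1]*480,1)) for e in r[:2]])
E
```

```text
t 10.35 p [ 0.5515 -0.0248  0.1444] ex -0.0894 ty 0.5448 z 0.1444 F [ 1.2531 -2.2899  1.0365] w 0.058296978105518836
[[-0.1188  0.9929 -0.    ]
 [ 0.9929  0.1188 -0.0008]
 [-0.0008 -0.0001 -1.    ]]
[-14.8375  26.4744  82.031   -0.047   71.4844 -21.6436]
scene bail_bar [(0.61, 301.2, 240.0)]
scene keeper [(0.63, 309.0, 241.2)]
scene lever_end [(0.82, 283.8, 253.5)]
top bail_bar []
top keeper [(0.78, 322.5, 232.5)]
top lever_end []
```

View pics/scene4.png

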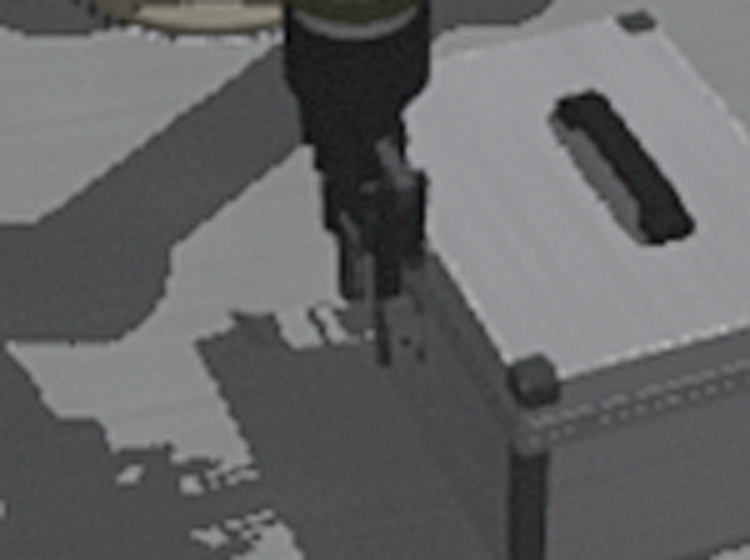

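>>> move_arm(jaw=[5.5, 5.5, 5.5, 5.5, 5.5, 5.5], dp=[[0.7, 0, 0], [0.7, 0, 0], [0.65, 0, 0], [0, 0, 0.5], [0, 0, 0.2], [0, 0, 0]], turn=[[0, 0, 0], [0, 0, 0], [0, 0, 0], [0, 0, 0], [0, 0, 0], [0, 0, 0]])

```text
time_s: 11.25
position: [0.5493, -0.0037, 0.1377]
tool_rot: [[-0.118, 0.993, 0.001], [0.993, 0.118, 0.001], [0.001, 0.001, -1.0]]
ft_force: [-3.2, 3.1, 11.6]
grip_width: 0.0579
gripper_force: 34.0
```

```bash
python3 st.py
```

```text
t 11.25 p [ 0.5493 -0.0037  0.1377] ex -0.0682 ty 0.5451 z 0.1377 F [-3.2403  3.1366 11.6485] w 0.05785035342282922
[[-0.1182  0.993   0.001 ]
 [ 0.993   0.1182  0.0013]
 [ 0.0011  0.0011 -1.    ]]
[-12.7727  26.6205  83.0443   0.0883  70.2974 -19.5897]
```

>>> move_arm(jaw=[5.5, 5.5, 5.5], dp=[[0.15, 0, -0.1], [0.1, 0, 0], [0, 0, 0]], turn=[[0, 0, 0], [0, 0, 0], [0, 0, 0]])

```text
time_s: 11.5
position: [0.5491, -0.0024, 0.138]
tool_rot: [[-0.118, 0.993, 0.0], [0.993, 0.118, -0.001], [-0.001, 0.0, -1.0]]
ft_force: [-0.6, -2.7, 4.3]
grip_width: 0.058
gripper_force: 33.7
```

>>> move_arm(jaw=[5.5, 5.5, 5.5], dp=[[0, 0, 0.2], [0, 0, 0.1], [0, 0, 0]], turn=[[0, 0, 0], [0, 0, 0], [0, 0, 0]])

```text
time_s: 11.75
position: [0.5493, -0.0025, 0.1373]
tool_rot: [[-0.118, 0.993, 0.003], [0.993, 0.118, -0.001], [-0.001, 0.003, -1.0]]
ft_force: [-6.2, -3.6, 23.3]
grip_width: 0.0581
gripper_force: 34.5
```

```bash
python3 st.py;  python3 - <<'E'
from h import *
for n,b in (("scene",(270,205,80,60)),):
    im,d=cams.get_image(n)
    cv2.imwrite(f"pics/{n}5.png",cv2.resize(im[b[1]:b[1]+b[3],b[0]:b[0]+b[2]][:,:,::-1],None,fx=10,fy=10,interpolation=cv2.INTER_CUBIC))
    for q in ("bail_bar","keeper","lever_end"):
        r=cams.mark_of(n,q); print(n,q,[(round(e["p"],2),round(e["location"][0]*640,1),round(e["location"][1]*480,1)) for e in r[:2]])
E
```

```text
t 11.75 p [ 0.5493 -0.0025  0.1373] ex -0.0670 ty 0.5453 z 0.1373 F [-6.167  -3.5909 23.3051] w 0.0581042584302746
[[-0.1178  0.993   0.0027]
 [ 0.993   0.1178 -0.0012]
 [-0.0015  0.0025 -1.    ]]
[-12.5942  26.6128  83.1445  -0.0349  70.0774 -19.3468]
scene bail_bar [(0.41, 307.1, 237.6)]
scene keeper [(0.75, 311.5, 240.0)]
scene lever_end [(0.83, 280.9, 261.8)]
```

View pics/scene5.png

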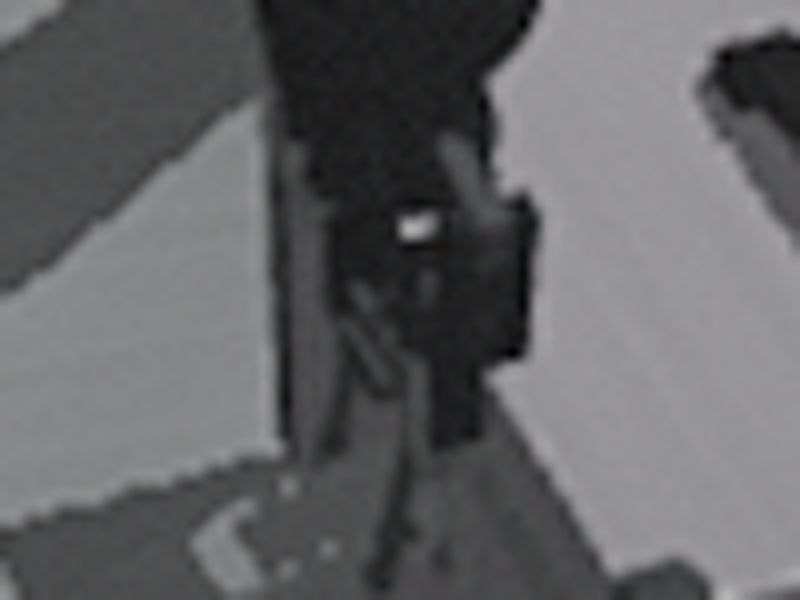

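```bash
python3 - <<'E'
from h import *
np.set_printoptions(precision=1,suppress=True)
EX=np.array([-.1175,.9931,0]);EN=np.array([.9931,.1175,0])
def pt(out,z,y=0):
    P=EX*(-.053-out)+EN*(.545+y); P[2]=z; return P
for th in (1.2,1.32,1.5,1.7,1.9):
    s,c=np.sin(th),np.cos(th)
    print(th,"end",proj("scene",pt(.016+.078*s+.007*c,.1-.078*c+.007*s)),"tip",proj("scene",pt(.016+.092*s+.012*c,.1-.092*c+.012*s,)), "tipcorner+-16",proj("scene",pt(.016+.092*s+.01*c,.1-.092*c+.01*s,.016)),proj("scene",pt(.016+.092*s+.01*c,.1-.092*c+.01*s,-.016)))
for o,z in ((.016,.153),(.014,.160),(.022,.160),(.014,.155)): print(o,z,"bar ends",proj("scene",pt(o,z,-.028)),proj("scene",pt(o,z)),proj("scene",pt(o,z,.031)))
print("finger tip near", proj("scene",pt(.014,.143,.034)))
im,d=cams.get_image("scene"); 
V=cal("scene")[4]
for u,v in ((293,259),(292,261),(305,235),(307,239),(309,243),(311,258),(308,255),(300,257),(304,250)):
    P=deproj("scene",u,v,d[v,u]); print(u,v,"out %.1f ty %.1f z %.1f"%((-.053-P@EX)*1e3,(P@EN-.545)*1e3,P[2]*1e3))
E
```

```text
1.2 end [283.1 266.6] tip [278.  268.1] tipcorner+-16 [280.2 272.2] [276.5 264.9]
1.32 end [282.3 264.3] tip [277.1 265.3] tipcorner+-16 [279.2 269.4] [275.5 262.2]
1.5 end [281.7 260.6] tip [276.6 260.8] tipcorner+-16 [278.6 265. ] [274.9 257.7]
1.7 end [282.1 256.1] tip [277.3 255.5] tipcorner+-16 [279.2 259.7] [275.4 252.5]
1.9 end [283.6 251.6] tip [279.3 250. ] tipcorner+-16 [281.  254.2] [277.2 247. ]
0.016 0.153 bar ends [304.6 233.2] [308.2 239.2] [312.4 246. ]
0.014 0.16 bar ends [305.2 231. ] [308.9 237. ] [313.  243.9]
0.022 0.16 bar ends [302.5 231.7] [306.1 237.7] [310.2 244.6]
0.014 0.155 bar ends [305.2 232.4] [308.9 238.4] [313.1 245.3]
finger tip near [313.5 249.4]
293 259 out 62.1 ty 1.2 z 97.5
292 261 out 66.7 ty 5.5 z 95.3
305 235 out 19.6 ty -14.6 z 157.7
307 239 out 17.9 ty -4.2 z 151.0
309 243 out 18.0 ty 11.0 z 148.6
311 258 out 13.3 ty 12.3 z 94.2
308 255 out 25.8 ty 22.6 z 117.6
300 257 out 42.0 ty 2.3 z 99.2
304 250 out 23.4 ty -15.3 z 104.6
```

The crop shows the bail leg standing up, the bar near (375,340) behind the keeper lip, and the lit lever end near (230,540). The depth puts the lever at about 1.35 rad, which matches a seated bar. I'll release and check that it stays put.

>>> move_arm(jaw=[5.5, 6.5, 8.0, 8.5, 8.5, 8.5, 8.5, 8.5, 8.5, 8.5], dp=[[0, 0, -0.15], [0, 0, 0], [0, 0, 0], [0, 0, 0], [0, 0, 0], [-0.1, 0, -1.0], [-0.3, 0, -2.5], [0, 0, -3.0], [-2, 0, -2], [-3, 0, 0]], turn=[[0, 0, 0], [0, 0, 0], [0, 0, 0], [0, 0, 0], [0, 0, 0], [0, 0, 0], [0, 0, 0], [0, 0, 0], [0, 0, 0], [0, 0, 0]])

```text
time_s: 12.83
position: [0.5563, -0.0544, 0.2265]
tool_rot: [[-0.121, 0.993, 0.007], [0.993, 0.121, -0.0], [-0.001, 0.007, -1.0]]
ft_force: [0.8, -0.8, 0.5]
grip_width: 0.0848
gripper_force: 0.0
```

>>> move_arm(jaw=[5, 0, 0, 0, 0, 0, 0, 0, 0, 0], dp=[[-3, 0, 0], [-3, 0, 0], [-2, 0, 0], [0, 0, 0], [0, 0, 0], [0, 0, 0], [0, 0, 0], [0, 0, 0], [0, 0, 0], [0, 0, 0]], turn=[[0, 0, 0], [0, 0, 0], [0, 0.1, 0], [0, 0.1, 0], [0, 0.1, 0], [0, 0.1, 0], [0, 0.1, 0], [0, 0.1, 0], [0, 0.1, 0], [0, 0.085, 0]])

```text
time_s: 13.67
position: [0.5646, -0.1354, 0.2221]
tool_rot: [[-0.083, 0.993, -0.084], [0.698, 0.118, 0.706], [0.711, 0.0, -0.703]]
ft_force: [0.2, 1.1, 0.6]
grip_width: 0.0002
gripper_force: 0.0
```

```bash
python3 st.py;  python3 - <<'E'
from h import *
for n,b in (("scene",(260,205,80,60)),("top",(290,200,80,60))):
    im,d=cams.get_image(n)
    cv2.imwrite(f"pics/{n}6.png",cv2.resize(im[b[1]:b[1]+b[3],b[0]:b[0]+b[2]][:,:,::-1],None,fx=10,fy=10,interpolation=cv2.INTER_CUBIC))
    for q in ("bail_bar","keeper","lever_end","lever_pin"):
        r=cams.mark_of(n,q); print(n,q,[(round(e["p"],2),round(e["location"][0]*640,1),round(e["location"][1]*480,1)) for e in r[:2]])
E
```

```text
t 13.6667 p [ 0.5646 -0.1354  0.2221] ex -0.2008 ty 0.5448 z 0.2221 F [0.1554 1.0758 0.577 ] w 0.00017159106794414596
[[-0.0835  0.993  -0.0839]
 [ 0.6979  0.1183  0.7064]
 [ 0.7113  0.0004 -0.7029]]
[-38.5783  37.2154  61.4672  32.9526 113.2131 -40.93  ]
scene bail_bar [(0.6, 308.4, 238.3)]
scene keeper [(0.66, 281.5, 262.7), (0.63, 311.2, 238.4)]
scene lever_end [(0.65, 281.9, 263.2)]
scene lever_pin [(0.86, 311.0, 251.5)]
top bail_bar [(0.63, 323.1, 230.7)]
top keeper [(0.68, 321.0, 232.4)]
top lever_end [(0.81, 349.3, 233.3)]
top lever_pin [(0.8, 325.0, 233.4), (0.32, 323.3, 232.0)]
```

View pics/scene6.png

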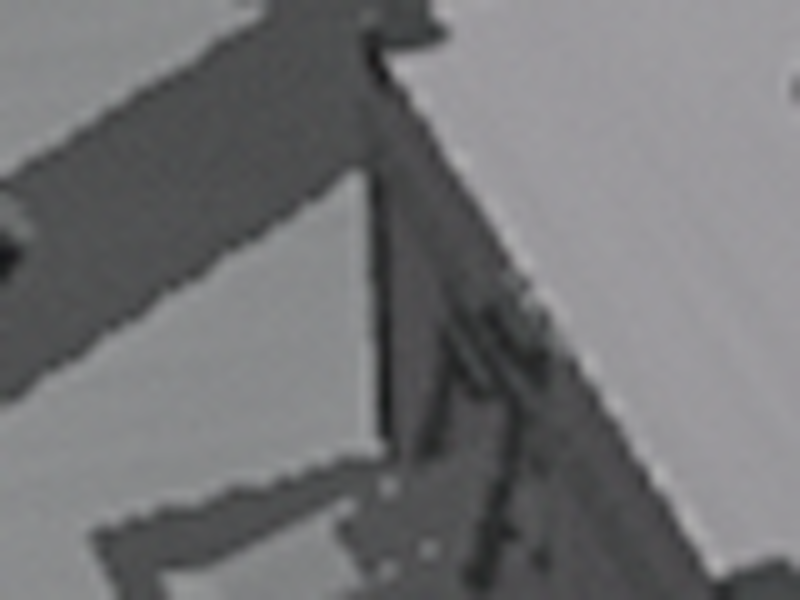

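The crop shows the bar hooked behind the keeper lip at about (510,365), with the lever standing out at about 1.35 rad. Next I'll work out the lever push.

```bash
python3 - <<'E'
from h import *
EX=np.array([-.1175,.9931,0]);EN=np.array([.9931,.1175,0])
s=observe(); p=np.array(s["position"]);R=np.array(s["tool_rot"])
def T(th,clear=0):
    d=np.array([np.sin(th),-np.cos(th)]);n=np.array([np.cos(th),np.sin(th)])
    q=np.array([16,100])+58*d+(7+11*np.sin(abs(th-.785))+clear)*n
    P=EX*(-.053-q[0]/1e3)+EN*.545; P[2]=q[1]/1e3; return P
prev=p
for th,c in [(1.4,40),(1.4,8)]+[(t,0) for t in (1.3,1.15,1.0,.85,.7,.55,.44,.33,.22,.1,0)]:
    P=T(th,c); print(th,c,"out %.1f z %.1f"%((-.053-P@EX)*1e3,P[2]*1e3),np.round(R.T@(P-prev)*100,2)); prev=P
E
```

```text
1.4 40 out 82.2 z 142.7 [-1.   -0.   10.21]
1.4 8 out 76.8 z 111.2 [-1.84 -0.    2.62]
1.3 0 out 75.2 z 96.5 [-0.93 -0.    1.15]
1.15 0 out 73.4 z 86.3 [-0.59 -0.    0.85]
1.0 0 out 69.9 z 76.5 [-0.44 -0.    0.94]
0.85 0 out 64.7 z 67.5 [-0.27 -0.    1.  ]
0.7 0 out 59.4 z 60.8 [-0.11  0.    0.85]
0.55 0 out 54.5 z 55.6 [-0.02  0.    0.72]
0.44 0 out 50.4 z 52.1 [0.04 0.   0.53]
0.33 0 out 46.0 z 49.0 [0.09 0.   0.53]
0.22 0 out 41.2 z 46.2 [0.14 0.   0.53]
0.1 0 out 35.7 z 43.7 [0.22 0.   0.57]
0 0 out 30.8 z 42.0 [0.23 0.   0.47]
```

>>> move_arm(jaw=[0, 0, 0, 0, 0, 0, 0], dp=[[-0.3, 0, 3.4], [-0.3, 0, 3.4], [-0.4, 0, 3.4], [-0.9, 0, 1.3], [-0.9, 0, 1.3], [0, 0, 0], [0, 0, 0]], turn=[[0, 0, 0], [0, 0, 0], [0, 0, 0], [0, 0, 0], [0, 0, 0], [0, 0, 0], [0, 0, 0]])

```text
time_s: 14.75
position: [0.5565, -0.065, 0.1113]
tool_rot: [[-0.083, 0.993, -0.084], [0.702, 0.118, 0.702], [0.707, -0.0, -0.707]]
ft_force: [-0.5, -0.7, 0.9]
grip_width: 0.0003
gripper_force: 0.0
```

>>> move_arm(jaw=[0, 0, 0, 0, 0, 0, 0], dp=[[-0.93, 0, 1.15], [-0.59, 0, 0.85], [-0.44, 0, 0.94], [-0.27, 0, 1.0], [-0.11, 0, 0.85], [0, 0, 0], [0, 0, 0]], turn=[[0, 0, 0], [0, 0, 0], [0, 0, 0], [0, 0, 0], [0, 0, 0], [0, 0, 0], [0, 0, 0]])

```text
time_s: 15.33
position: [0.5541, -0.0477, 0.0604]
tool_rot: [[-0.083, 0.993, -0.085], [0.702, 0.119, 0.702], [0.707, -0.001, -0.707]]
ft_force: [0.3, -1.4, 1.0]
grip_width: 0.0002
gripper_force: 0.3
```

```bash
python3 st.py
```

```text
t 15.3333 p [ 0.5541 -0.0477  0.0604] ex -0.1125 ty 0.5447 z 0.0604 F [ 0.3131 -1.3874  0.9784] w 0.0001712288257677057
[[-0.083   0.9929 -0.0846]
 [ 0.7025  0.1185  0.7018]
 [ 0.7069 -0.0012 -0.7074]]
[-32.567   43.5111  79.4138  33.0862  89.5678 -49.4948]
```

Contact force is building along the predicted arc, so I'll continue past centre.

>>> move_arm(jaw=[0, 0, 0, 0, 0, 0, 0, 0], dp=[[-0.02, 0, 0.72], [0.04, 0, 0.53], [0.09, 0, 0.53], [0.14, 0, 0.53], [0.22, 0, 0.57], [0.2, 0, 0.35], [0, 0, 0], [0, 0, 0]], turn=[[0, 0, 0], [0, 0, 0], [0, 0, 0], [0, 0, 0], [0, 0, 0], [0, 0, 0], [0, 0, 0], [0, 0, 0]])

```text
time_s: 16.0
position: [0.5512, -0.0204, 0.0426]
tool_rot: [[-0.084, 0.993, -0.083], [0.702, 0.118, 0.702], [0.707, 0.0, -0.707]]
ft_force: [0.1, -0.7, 0.4]
grip_width: -0.0002
gripper_force: 0.0
```

```bash
python3 st.py
```

```text
t 16.0 p [ 0.5512 -0.0204  0.0426] ex -0.0850 ty 0.5450 z 0.0426 F [ 0.0557 -0.7105  0.3967] w -0.00015214623141011032
[[-0.0836  0.993  -0.0834]
 [ 0.7024  0.118   0.7019]
 [ 0.7069  0.0001 -0.7073]]
[-30.5144  44.1254  82.2237  34.3288  85.7372 -50.0234]
```

>>> move_arm(jaw=[0, 0, 0], dp=[[0.15, 0, 0.15], [0.1, 0, 0.1], [0, 0, 0]], turn=[[0, 0, 0], [0, 0, 0], [0, 0, 0]])

```text
time_s: 16.25
position: [0.5513, -0.0194, 0.0426]
tool_rot: [[-0.084, 0.993, -0.081], [0.706, 0.117, 0.699], [0.703, 0.001, -0.711]]
ft_force: [-1.6, -13.4, 1.6]
grip_width: 0.0005
gripper_force: 6.3
```

>>> move_arm(jaw=[0, 0, 0, 0, 0, 0, 0, 0, 0], dp=[[-0.5, 0, -2], [0, 0, -3], [0, 0, -4], [0, 0, -4], [0, 0, -4], [0, 0, -4], [0, 0, -4], [0, 0, 0], [0, 0, 0]], turn=[[0, 0, 0], [0, 0, 0], [0, 0, 0], [0, 0, 0], [0, 0, 0], [0, 0, 0], [0, 0, 0], [0, 0, 0], [0, 0, 0]])

```text
time_s: 17.0
position: [0.5721, -0.1973, 0.2165]
tool_rot: [[-0.084, 0.993, -0.08], [0.704, 0.116, 0.701], [0.705, 0.002, -0.709]]
ft_force: [-0.2, 0.4, -0.6]
grip_width: 0.0003
gripper_force: 0.0
```

```bash
python3 st.py;  python3 - <<'E'
from fit import *
EX=np.array([-.1175,.9931,0]);EN=np.array([.9931,.1175,0])
for n,b in (("scene",(260,205,80,60)),("top",(290,200,80,60))):
    im,d=cams.get_image(n)
    cv2.imwrite(f"pics/{n}7.png",cv2.resize(im[b[1]:b[1]+b[3],b[0]:b[0]+b[2]][:,:,::-1],None,fx=10,fy=10,interpolation=cv2.INTER_CUBIC))
    for q in ("bail_bar","keeper","lever_end","lever_pin"):
        r=cams.mark_of(n,q); print(n,q,[(round(e["p"],2),round(e["location"][0]*640,1),round(e["location"][1]*480,1)) for e in r[:2]])
    P=cloud(n,d); L=P[(abs(P@EX-.047)<.08)&(abs(P@EN-.545)<.12)&(P[:,2]>.1)&(P[:,2]<.173)]
    nn,c,m=plane(L); print(n,"lid tilt",nn@EX, c)
def pt(o,z):
    P=EX*(-.053-o)+EN*.545; P[2]=z; return P
for nm,P in (("end home",pt(.023,.022)),("end .12",pt(.0323,.0234)),("end .5",pt(.0595,.035)),("seat",pt(.016,.153))): print(nm,proj("scene",P),proj("top",P))
E
```

```text
t 17.0 p [ 0.5721 -0.1973  0.2165] ex -0.2632 ty 0.5450 z 0.2165 F [-0.1854  0.3951 -0.6034] w 0.000279482578155085
[[-0.0835  0.9933 -0.0805]
 [ 0.7038  0.116   0.7009]
 [ 0.7055  0.0019 -0.7087]]
[-42.1308  41.1604  54.2229  31.6608 117.4527 -42.359 ]
scene bail_bar [(0.6, 309.4, 238.4)]
scene keeper [(0.93, 312.2, 238.5), (0.46, 426.0, 223.0)]
scene lever_end [(0.6, 305.6, 271.5)]
scene lever_pin [(0.7, 310.6, 251.3), (0.44, 312.2, 254.3)]
scene lid tilt -0.0008146584026803461 [0.5447 0.1077 0.1658]
top bail_bar [(0.51, 324.1, 231.7), (0.17, 175.8, 293.1)]
top keeper [(0.63, 322.6, 240.9)]
top lever_end [(0.48, 324.6, 238.0)]
top lever_pin [(0.75, 323.3, 231.4)]
top lid tilt -0.005952560349875655 [0.5343 0.1087 0.1659]
end home [306.5816 275.0936] [325.6436 238.6827]
end .12 [303.531  275.5722] [328.8044 238.1817]
end .5 [294.447  275.0565] [338.1649 236.3439]
seat [308.2056 239.1893] [323.5128 232.2603]
```

View pics/scene7.png

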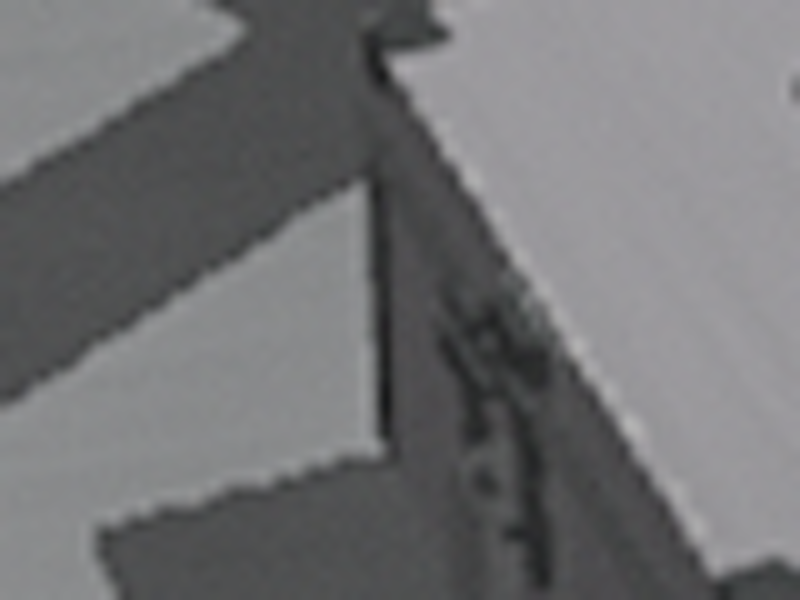

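The crop shows the lever lying down along the case front (about 500,520) and the bail drawn tight over the keeper at (500,360). The lid is flat and the arm is clear, so I'm handing in.

```bash
python3 -c "
from rig import ticket
print(ticket.close_job())"
```

```text
the job is handed in; nothing more can be done
None
```

I closed the lid, hooked the bail over the keeper and pushed the lever down home; the final pictures and a press check agree with this. The job is handed in at about 17 s of the 56 s, and no verdict was returned.

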